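# Fit and check the outer wheel bearing of a truck castor

## Task

Take the larger of the two roller cones from the steel tray, put it small end down over the upright stub axle and press it fully home in the bearing cup of the wheel, with hand force and no ramming. Then check that the bearing runs free: rock the wheel on its axle about 30 degrees to one side and back to where it stood, and leave it so, at rest with the cone still home. Leave everything else as it lies.

Things in the scene. Friction and masses are not known exactly. Their poses are not given: they have to be found in the camera images.
- cone: the larger roller cone (inner ring of a tapered bearing with its rollers), bare steel, 22 mm high, about 0.2 kg, standing small end down in the tray. Origin: centre of its small end (underside), z along its axis to the large end. Bore 30 mm right through. Its top 6 mm is a plain rim of 50 mm diameter, to grip; below, the rollers narrow from 50 to 43 mm (14 degrees each side).
- cone_face (a point): centre of the cone's flat upper face (its large end), 22 mm above its origin. The face is a ring from the 30 mm bore out to the 50 mm rim: the place to press.
- stand: stub axle standing upright on a grey base plate (135 mm square, fixed to the bench), the castor wheel lying flat on it, its outer bearing missing. Origin: on the axle's axis at bench height, z up. Bearing journal of 29 mm diameter up to 84.5 mm above the bench, narrowing to a 22 mm thread at 88.5 mm. The cone's bore goes over thread and journal (1 mm loose).
- axle_end (a point): centre of the axle's free end, on its axis, 107 mm above the bench
- hub_top (a point): point on the axle's axis (fixed, it does not follow the wheel) at the height of the hub's flat top, 86 mm above the bench. Hub 76 mm in diameter; in it an open counterbore of 55 mm diameter, 4 mm deep, then the cup, tapered like the cone.
- seat (a point): point on the axle's axis, 66 mm above the bench, where the cone's origin is when fully home. Its face is then 88 mm above the bench, 2 mm proud of the hub: fingers round the rim meet the hub first, so let go and press on the face. Home, it stops hard; do not press with over 45 N.
- spoke (a point): middle of the top edge of one of three straight radial spokes, 57 mm from the wheel's centre, 76 mm above the bench; it turns with the wheel. Spokes 120 degrees apart, 14 mm wide, 30 mm deep, open gaps between them right down. Hub radius 38 mm; rim and tyre from 78 to 100 mm radius, top at 81 mm. Until the cone is home the wheel lies up to 3 mm off the axle's axis.
- wheel (a joint): turn of the wheel on its axle, rad, positive anticlockwise from above; 0 when spoke lies to the stand's -x, within 0.06 of that at the start. Turns with about 0.06 N m, but moves sideways stiffly (20 N): let go, the cone stops 5 to 11 mm high against one side of the cup; 15 to 20 N on its face pushes the wheel over and the cone home. A strong sideways pull lifts the cone again.
- tray: shallow open steel tray, 290 x 150 mm, 14 mm high, walls and floor 3 mm, fixed to the bench. Origin: centre of its underside; y along its long side, x along the short one. Three parts stand on its floor side by side along y, about 90 mm apart, in any order: the cone, the smaller cone and a spare cup.
- small_cone: the smaller roller cone, same look at three quarters of the size: 38 mm across the rim, 17 mm high, bore 23 mm. Not needed; leave it. Origin: centre of its underside.
- spare_cup: spare bearing cup, a plain steel ring 62 mm across and 17 mm high. Not needed; leave it. Origin: centre of its underside.
- castle_nut: loose castle nut, 36 mm across, 20 mm high. Leave it. Origin: centre of its underside.
- dust_cap: loose domed steel dust cap, 64 mm across, 27 mm high. Leave it. Origin: centre of its underside.
- grease_tin: full grey grease tin, too heavy to shift, 96 mm across, 85 mm high, beside the work. Leave it. Origin: centre of its underside.
- spray_can: upright spray can, 60 mm across, 190 mm high, beside the work. Leave it. Origin: centre of its underside.
- screwdriver: screwdriver of about 200 mm lying at the left of the bench, near the robot. Leave it.
There are look-alikes about, which are no part of the job. What is shaped like the cone but blue, green or orange is not meant.

How it is judged:
By the outcome, as a careful person would: the job done as asked, in the order asked, and still so for the second after the job is handed in, with the robot touching nothing.
It also fails if it takes over 64 s, if anything falls off the work surface, if the arm or the gripper's body presses on something with over 40 N, if the wrist force passes 120 N, or if a joint passes its speed limit or range.

## Robot

A 7-joint arm with a two-finger parallel gripper is mounted at the origin on the work surface. World frame = base frame: x ahead of the robot, y to its left, z up, the work surface at z = 0. Lengths are in m, angles in rad, forces in N, time in s.
With the tool pointing down it reaches from about 0.4 to 0.85 m from the base axis. Payload 4.5 kg.
Tool frame: the origin (TCP) lies between the finger pads; the fingertips stand 11 mm ahead of it and the grasp point (between the pads) lies 8 mm behind it (r.nose_length is the distance from the TCP to the fingertips, in m); z points along the fingers, y is the line along which they close (so a half turn about z gives the same grasp; the last joint's range is limited). The gripper opens to 88 mm and grips with 3 to 60 N. Pads are 18 mm wide; open, the fingers measure 123 mm over their backs; the gripper's body (75 mm by 187 mm) begins 45 mm behind the grasp point.
Start: joints at [1.175, 0.689, -0.195, 1.565, 0.157, 0.902, -0.215], TCP at [0.26, -0.568, 0.25] pointing down, gripper open.
Joint ranges: [-3.01, 3.01], [-0.46, 2.08], [-1.47, 1.51], [0.13, 2.56], [-1, 4.14], [0.04, 2.09], [-2.66, 2.66]. Speed limits (rad/s): [2.57, 2.57, 3.14, 3.14, 3.14, 3.14, 3.14].

## Interface

Orientations are given as a unit quaternion [x, y, z, w].
In Python, from plant import get_state, snapshot, camera_model, r gives the robot as it stands.
- The arm moves only by the shell command python3 -m inch 'ROWS' [FORCE]. ROWS is text: rows parted by semicolons, each of 7 numbers parted by spaces: the opening, from -1 (shut) to 1 (fully open), then the shift along the tool's x, y, z in m, then the turn, a rotation vector about the tool's x, y, z in rad. A call has 1 to 20 rows; each row shifts and turns the commanded pose from where the row before left it, along the tool's axes as they then stand; what a row does not reach is not made up. A row lasts 1/12 s, in which the tool goes at most 41.7 mm and 7.16 degrees, less where a joint would pass 70% of its speed; a pose out of reach is approached as far as the arm can. A call is refused whole if a number of a shift passes 0.0417 or a number of a turn 0.125, either way. A call with a gripper value outside its range is refused whole. The fingers move at their own pace and stop on an object; FORCE is the grip in N (left out, the last holds). Time passes only in rows, so rows that do not move let the fingers close. It gives the time, the measured TCP pose, the force, the opening and the grip force at its end, in the units of the state.
- get_state(): the state, without advancing time (a new reading comes with each control period).
- snapshot(name): name is "scene" or "side" or "wrist"; returns (picture, depth): 420x560x3 uint8, red, green, blue; 420x560 float32, m along the optical axis (not along the pixel's ray), 0 where there is no reading.
- camera_model(name): a dict with "intrinsics" (3x3 intrinsics, pixels), "view" (4x4, takes a point from world to camera coordinates). Camera axes: x right, y down, z forward; pixel columns grow to the right and rows downward; lengths in m; the calibration is good to about 2 mm. A picture is of the moment at which its call begins: read the wrist's pose just before it. camera_model takes no time and is no camera call; for the wrist camera it gives the pose at the moment of the call.
- r.finish_job(): hands the job in; it is judged then, once.
The state is a dict: "clock": time; "q": joint angles; "qd": joint speeds; "joint_torque": joint torques, N m; "tool_pos": TCP position; "eef_rot": TCP orientation; "contact_force": force on the tool from outside, world axes, zero at the start; "moment": the same for the moment, N m; "opening": opening from 0.0 (shut) to 1.0 (fully open); "finger_force": force on a finger pad.
Only numpy, scipy, OpenCV 4.12 (cv2) and the standard library are available. Lean on these libraries where they do the work, as an engineer would, in place of code of your own. Each camera call takes 0.05 s, during which the arm holds its last target. There are 200 camera calls.

## Working session

There is one attempt and no reset: what is moved stays moved. The work goes in short steps, Python scripts to look and compute and a shell command to move; the robot and the scene stay as the last step left them, time stands still between calls to the robot, and variables do not carry over. Pictures are saved under pics/ and viewed, at most 11 in all, crops included, and the job is handed in when it is done.

```bash
ls; mkdir -p pics; python3 - <<'E'
from plant import *
import cv2,numpy as np
s=get_state();print(s)
for n in ("scene","side"):
    p,d=snapshot(n);np.savez(f"{n}0.npz",p=p,d=d,K=camera_model(n)["intrinsics"],V=camera_model(n)["view"])
    cv2.imwrite(f"pics/{n}0.png",p[:,:,::-1])
    print(n,camera_model(n))
E
```

```text
pics
{'clock': 0.0, 'q': array([ 1.1747725 ,  0.68998182, -0.19446823,  1.56636261,  0.1573072 ,
        0.90247644, -0.21511455]), 'qd': array([-0.00138659, -0.0010807 , -0.00023711,  0.00048205, -0.00046114,
       -0.00037464, -0.00109871]), 'joint_torque': array([ 2.70157607e-04, -5.27549815e+01, -1.26691595e+00, -1.53426558e+01,
       -5.27223281e-02,  6.48398098e-03,  1.66529562e-04]), 'tool_pos': array([ 0.26011988, -0.56762021,  0.24890525]), 'eef_rot': array([ 9.76990369e-01,  2.13281443e-01, -2.76408825e-04, -8.77033803e-04]), 'contact_force': array([-0.76606338, -0.89741376,  0.73588084]), 'moment': array([-0.0106592 , -0.02949272,  0.04362807]), 'finger_force': 0.0, 'opening': 0.9965565608805679}
scene {'intrinsics': array([[408.44812917,   0.        , 280.46340116],
       [  0.        , 408.44812917, 206.452053  ],
       [  0.        ,   0.        ,   1.        ]]), 'view': array([[ 0.54666488,  0.83731528, -0.0077863 , -0.26077062],
       [ 0.51416707, -0.34299868, -0.78611967, -0.21586704],
       [-0.6609007 ,  0.42574055, -0.61802528,  1.52974484],
       [ 0.        ,  0.        ,  0.        ,  1.        ]])}
side {'intrinsics': array([[448.87768281,   0.        , 288.70548535],
       [  0.        , 448.87768281, 208.17522574],
       [  0.        ,   0.        ,   1.        ]]), 'view': array([[-0.99071774, -0.13586473, -0.00437471,  0.51583482],
       [-0.06533244,  0.50412869, -0.86115384,  0.13360879],
       [ 0.11920585, -0.85287458, -0.50832561,  1.50206312],
       [ 0.        ,  0.        ,  0.        ,  1.        ]])}
```

View pics/scene0.png

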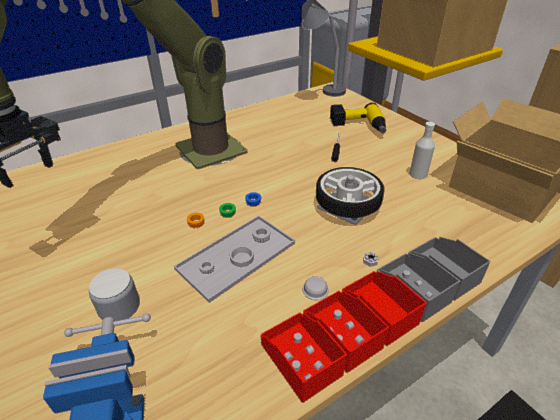

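View pics/side0.png

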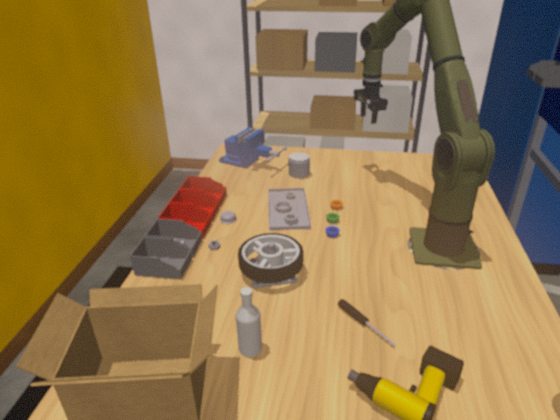

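Scene view: the candidates for the cone are the tray parts at (207,267), (242,257) and (262,235). The orange (196,219), green (228,210) and blue (253,199) look-alikes are out by colour. The wheel is at (350,190), the grease tin at (115,295) and the spray can at (424,155). I'll measure these and check with a crop.

```bash
cat > h.py <<'E'
import numpy as np
def cloud(p,d,K,V):
    v,u=np.indices(d.shape); 
    c=np.stack([(u-K[0,2])/K[0,0]*d,(v-K[1,2])/K[1,1]*d,d],-1)
    w=(c-V[:3,3])@V[:3,:3]; w[d<=0]=np.nan
    return w
def circ(P):
    A=np.c_[2*P[:,:2],np.ones(len(P))];s=np.linalg.lstsq(A,(P[:,:2]**2).sum(1),rcond=None)[0]
    return s[:2],np.sqrt(s[2]+s[:2]@s[:2])
E
python3 - <<'E'
from h import *
import cv2
z=np.load("scene0.npz");p=z["p"];w=cloud(p,z["d"],z["K"],z["V"])
for n,(u,v,h) in dict(a=(207,267,11),b=(242,257,15),c=(262,235,13),wheel=(350,190,36),cap=(316,288,14),nut=(371,258,10),can=(424,155,30),tin=(115,290,32)).items():
    q=w[v-h:v+h,u-h:u+h].reshape(-1,3); q=q[q[:,2]>0.012]
    print(n,len(q),q.min(0).round(3),q.max(0).round(3),((q.min(0)+q.max(0))/2).round(3))
q=w[215:300,170:300].reshape(-1,3);q=q[(q[:,2]>.009)&(q[:,2]<.017)];print("tray",len(q),cv2.minAreaRect((q[:,:2]*1000).astype(np.float32)))
cv2.imwrite("pics/crop.png",cv2.resize(p[210:305,165:305,::-1],None,fx=5,fy=5,interpolation=cv2.INTER_CUBIC))
E
```

```text
a 124 [ 0.535 -0.294  0.012] [ 0.574 -0.257  0.023] [ 0.555 -0.275  0.018]
b 212 [ 0.539 -0.213  0.012] [ 0.628 -0.15   0.025] [ 0.583 -0.181  0.019]
c 198 [ 0.494 -0.121  0.012] [ 0.553 -0.047  0.027] [ 0.524 -0.084  0.02 ]
wheel 2772 [0.308 0.095 0.012] [0.651 0.348 0.108] [0.479 0.222 0.06 ]
cap 397 [ 0.736 -0.116  0.012] [ 0.818 -0.058  0.039] [ 0.777 -0.087  0.026]
nut 125 [0.741 0.071 0.012] [0.814 0.11  0.039] [0.778 0.091 0.025]
can 857 [0.525 0.475 0.012] [0.666 0.542 0.191] [0.596 0.508 0.102]
tin 2161 [ 0.502 -0.545  0.012] [ 0.681 -0.449  0.089] [ 0.591 -0.497  0.05 ]
tray 831 ((487.8855285644531, -199.46640014648438), (283.2763671875, 292.80072021484375), 10.697183609008789)
```

View pics/crop.png

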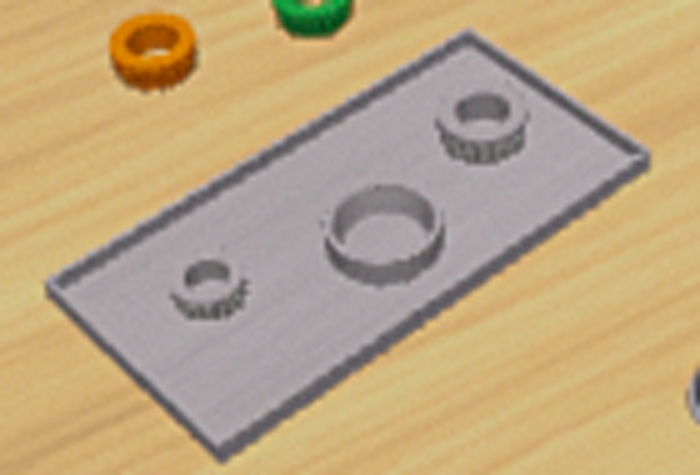

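Crop: the part at crop (482,125), image (262,235), is the larger cone, with rollers below the rim and the tallest reading. (205,285) is the small cone and (385,235) is the plain spare cup. Next I'll plan a move over the cone.

```bash
cat >> h.py <<'E'
from scipy.spatial.transform import Rotation as Rn
def plan(s,target,head,n):
    """row (shift, turn about tool z) repeated n times to bring the tool, pointing down, to target with tool x at heading (deg)"""
    R=Rn.from_quat(s["eef_rot"]).as_matrix(); h0=np.degrees(np.arctan2(R[1,0],R[0,0]))
    dh=(head-h0+180)%360-180; a=-np.radians(dh)/n
    S=sum((Rn.from_rotvec([0,0,a*k]).as_matrix() for k in range(n)))
    t=np.linalg.solve(S,R.T@(np.array(target)-s["tool_pos"]))
    print("heading",h0.round(2),"rows",n,"shift",t.round(4),"turn",round(a,4), "tilt",np.degrees(R[:2,2]).round(2))
E
python3 - <<'E'
from h import *
from plant import *
s=get_state();V=camera_model("wrist")["view"]
R=Rn.from_quat(s["eef_rot"]).as_matrix()
print("cam in tool",R.T@(-V[:3,:3].T@V[:3,3]-s["tool_pos"]),"axis",R.T@V[2,:3], camera_model("wrist")["intrinsics"][0])
plan(s,[.50,-.09,.20],99,16)
plan(s,[.50,-.09,.20],99,18)
E
```

```text
cam in tool [ 0.07973451  0.00020438 -0.13423842] axis [-3.05221711e-01 -1.34971669e-04  9.52281308e-01] [290.59624896   0.         282.29566997]
heading 24.63 rows 16 shift [ 0.0358 -0.0024  0.0031] turn -0.0811 tilt [-0.05  0.08]
heading 24.63 rows 18 shift [ 0.0318 -0.002   0.0027] turn -0.0721 tilt [-0.05  0.08]
```

```bash
python3 -m inch '0.4 0.0318 -0.002 0.0027 0 0 -0.0721;0.4 0.0318 -0.002 0.0027 0 0 -0.0721;0.4 0.0318 -0.002 0.0027 0 0 -0.0721;0.4 0.0318 -0.002 0.0027 0 0 -0.0721;0.4 0.0318 -0.002 0.0027 0 0 -0.0721;0.4 0.0318 -0.002 0.0027 0 0 -0.0721;0.4 0.0318 -0.002 0.0027 0 0 -0.0721;0.4 0.0318 -0.002 0.0027 0 0 -0.0721;0.4 0.0318 -0.002 0.0027 0 0 -0.0721;0.4 0.0318 -0.002 0.0027 0 0 -0.0721;0.4 0.0318 -0.002 0.0027 0 0 -0.0721;0.4 0.0318 -0.002 0.0027 0 0 -0.0721;0.4 0.0318 -0.002 0.0027 0 0 -0.0721;0.4 0.0318 -0.002 0.0027 0 0 -0.0721;0.4 0.0318 -0.002 0.0027 0 0 -0.0721;0.4 0.0318 -0.002 0.0027 0 0 -0.0721;0.4 0.0318 -0.002 0.0027 0 0 -0.0721;0.4 0.0318 -0.002 0.0027 0 0 -0.0721;0.4 0 0 0 0 0 0;0.4 0 0 0 0 0 0' 40
cat > look.py <<'E'
from h import *
from plant import *
import cv2,sys
def look(tag,cam="wrist"):
    m=camera_model(cam);p,d=snapshot(cam)
    cv2.imwrite(f"pics/{tag}.png",p[:,:,::-1]);np.savez(tag+".npz",p=p,d=d,K=m["intrinsics"],V=m["view"])
    return p,d,cloud(p,d,m["intrinsics"],m["view"])
E
python3 - <<'E'
from look import *
p,d,w=look("w1")
s=get_state();print(s["tool_pos"],s["q"].round(2))
plan(s,s["tool_pos"],99,1)
E
```

```text
clock: 1.77
tool_pos: [0.4998, -0.0888, 0.201]
eef_rot: [0.648, 0.762, -0.0, -0.001]
contact_force: [0.5, -0.8, 0.1]
opening: 0.699
finger_force: 0.0
[ 0.50001834 -0.0908071   0.20094853] [ 0.38  0.64 -0.46  1.96  0.46  0.65 -0.22]
heading 99.01 rows 1 shift [0. 0. 0.] turn 0.0001 tilt [-0.04 -0.03]
```

View pics/w1.png

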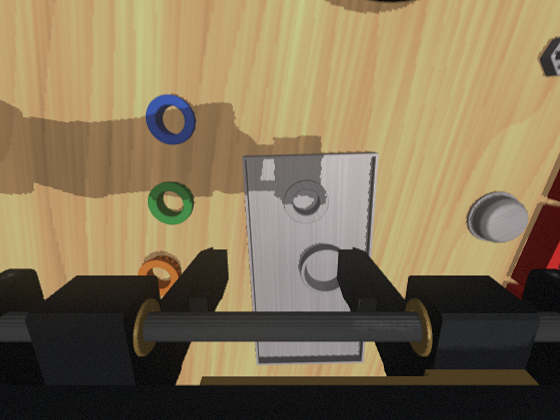

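The wrist view shows the cone at (305,202), the spare cup at (327,268), the coloured look-alikes on the left and the tray aligned with the image. I'll fit the cone's top ring from depth.

```bash
python3 - <<'E'
from look import *
z=np.load("w1.npz");w=cloud(z["p"],z["d"],z["K"],z["V"])
q=w[170:235,270:340].reshape(-1,3);t=q[q[:,2]>.02];print(len(t),np.median(t[:,2]),t.max(0))
zt=np.median(t[:,2]);t=t[abs(t[:,2]-zt)<.002]
print(((t.min(0)+t.max(0))/2).round(4),(t.max(0)-t.min(0)).round(4),t.mean(0).round(4))
c=cv2.minEnclosingCircle((t[:,:2]*1000).astype(np.float32));print(c)
f=w[160:330,250:370].reshape(-1,3);print("floor",np.nanmedian(f[:,2]))
s=get_state()
cx,cy=np.array(c[0])/1000
plan(s,[cx,cy,.07],99,4);plan(s,[cx,cy,.026],99,4)
E
```

```text
1019 0.023890083747056704 [ 0.5531811  -0.07076342  0.02626829]
[ 0.5283 -0.0959  0.0238] [0.0498 0.0502 0.0039] [ 0.5282 -0.0953  0.0239]
((528.2969360351562, -95.96367645263672), 25.33370018005371)
floor 0.002537098112825044
heading 99.01 rows 4 shift [-0.0024  0.0068  0.0327] turn 0.0 tilt [-0.04 -0.03]
heading 99.01 rows 4 shift [-0.0024  0.0068  0.0437] turn 0.0 tilt [-0.04 -0.03]
```

```bash
python3 -m inch '0.5 -0.0024 0.0068 0.032 0 0 0;0.5 -0.0024 0.0068 0.032 0 0 0;0.5 -0.0024 0.0068 0.032 0 0 0;0.5 -0.0024 0.0068 0.032 0 0 0;0.5 0 0 0.02 0 0 0;0.5 0 0 0.015 0 0 0;0.5 0 0 0.012 0 0 0;0.5 0 0 0 0 0 0;0.5 0 0 0 0 0 0' 40
python3 - <<'E'
from look import *
s=get_state();print(s["tool_pos"],s["contact_force"]);plan(s,[.5283,-.096,.026],99,1)
E
```

```text
clock: 2.57
tool_pos: [0.5283, -0.0977, 0.0256]
eef_rot: [0.65, 0.76, -0.001, 0.0]
contact_force: [0.2, -0.3, 1.5]
opening: 0.747
finger_force: 0.0
[ 0.5282663  -0.09770382  0.02564633] [ 0.19140569 -0.26411155  1.54881159]
heading 98.85 rows 1 shift [ 0.0017  0.0003 -0.0004] turn -0.0027 tilt [-0.06 -0.08]
```

Close, then lift 170 mm.

```bash
python3 -m inch '0.5 0.0017 0 0 0 0 0;-0.2 0 0 0 0 0 0;-0.2 0 0 0 0 0 0;-0.2 0 0 0 0 0 0;-0.2 0 0 0 0 0 0;-0.2 0 0 0 0 0 0' 40
python3 -m inch '-0.2 0 0 -0.01 0 0 0;-0.2 0 0 -0.02 0 0 0;-0.2 0 0 -0.035 0 0 0;-0.2 0 0 -0.035 0 0 0;-0.2 0 0 -0.035 0 0 0;-0.2 0 0 -0.03 0 0 0;-0.2 0 0 -0.015 0 0 0;-0.2 0 0 0 0 0 0'
python3 - <<'E'
from look import *
z=np.load("scene0.npz");w=cloud(z["p"],z["d"],z["K"],z["V"])
q=w[150:230,305:395].reshape(-1,3);q=q[np.isfinite(q[:,0])]
for lo,hi in((.0975,.12),(.083,.09),(.074,.0825)):
    t=q[(q[:,2]>lo)&(q[:,2]<hi)&(q[:,0]<.62)];print(lo,len(t),((t.min(0)+t.max(0))/2).round(4),(t.max(0)-t.min(0)).round(3),cv2.minEnclosingCircle((t[:,:2]*1000).astype(np.float32)))
s=get_state();print(s["tool_pos"],s["opening"],s["contact_force"])
p,d,w=look("w2");
q=w[60:260,200:360].reshape(-1,3);
E
```

```text
clock: 3.07
tool_pos: [0.5286, -0.0945, 0.0267]
eef_rot: [0.65, 0.76, 0.0, 0.0]
contact_force: [0.3, 0.0, 4.6]
opening: 0.533
finger_force: 40.0
clock: 3.73
tool_pos: [0.53, -0.0943, 0.2099]
eef_rot: [0.65, 0.76, 0.002, 0.003]
contact_force: [0.6, -0.3, -2.8]
opening: 0.531
finger_force: 40.0
0.0975 42 [0.5476 0.1961 0.1033] [0.023 0.02  0.01 ] ((547.6080932617188, 196.98207092285156), 11.676542282104492)
0.083 237 [0.5373 0.1932 0.0865] [0.163 0.189 0.007] ((551.2088623046875, 194.30274963378906), 95.99539184570312)
0.074 860 [0.5351 0.1948 0.0783] [0.17  0.199 0.008] ((548.4313354492188, 195.76747131347656), 100.70445251464844)
[ 0.53001602 -0.09428998  0.20989966] 0.5306212271659304 [ 0.64484021 -0.26795433 -2.756752  ]
```

```bash
python3 - <<'E'
from look import *
s=get_state()
plan(s,[.553,.115,.205],99,7)
E
```

```text
heading 98.97 rows 7 shift [0.029  0.0081 0.0004] turn -0.0001 tilt [ 0.18 -0.03]
```

View pics/w2.png

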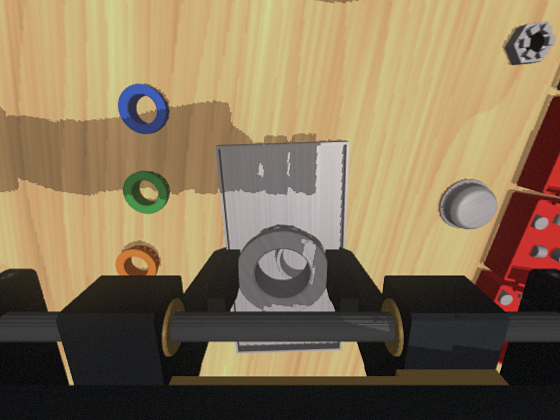

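The cone is held between the fingers at (282,268), level, and the tray beneath still holds the other parts. I'll measure the cone in the tool frame and move next to the wheel.

```bash
python3 -m inch '-0.2 0.029 0.008 0 0 0 0;-0.2 0.029 0.008 0 0 0 0;-0.2 0.029 0.008 0 0 0 0;-0.2 0.029 0.008 0 0 0 0;-0.2 0.029 0.008 0 0 0 0;-0.2 0.029 0.008 0 0 0 0;-0.2 0.029 0.008 0 0 0 0;-0.2 0 0 0 0 0 0;-0.2 0 0 0 0 0 0'
python3 - <<'E'
from look import *
s=get_state();m=camera_model("wrist");p,d,w=look("w3")
R=Rn.from_quat(s["eef_rot"]).as_matrix()
t=(w-s["tool_pos"])@R
q=t[220:312,225:340].reshape(-1,3);q=q[(q[:,2]>-.02)&(q[:,2]<.01)&(np.hypot(q[:,0],q[:,1])<.035)]
print(len(q),np.histogram(q[:,2],bins=15))
zt=np.median(q[:,2]);f=q[abs(q[:,2]-zt)<.004]
A=np.c_[f[:,:2],np.ones(len(f))];co=np.linalg.lstsq(A,f[:,2],rcond=None)[0];print("plane",co)
f=f[abs(A@co-f[:,2])<.0015];print("tool-frame face",zt,f.min(0),f.max(0),cv2.minEnclosingCircle((f[:,:2]*1000).astype(np.float32)))
print(s["tool_pos"],s["contact_force"])
q=w[:300].reshape(-1,3)
for lo,hi in((.102,.112),(.082,.09),(.076,.0825)):
    t=q[(q[:,2]>lo)&(q[:,2]<hi)&(np.hypot(q[:,0]-.548,q[:,1]-.197)<(.02 if lo>.1 else .045 if lo>.08 else .11))];print(lo,len(t),t.mean(0).round(4),((t.min(0)+t.max(0))/2).round(4),cv2.minEnclosingCircle((t[:,:2]*1000).astype(np.float32)))
E
```

```text
clock: 4.53
tool_pos: [0.5505, 0.1173, 0.2043]
eef_rot: [0.648, 0.762, -0.001, -0.001]
contact_force: [0.5, -0.2, -3.0]
opening: 0.532
finger_force: 40.0
5655 (array([  60,   89,   96,  100,  122,  154,  101,   86,   87,   83,  276,
       3468,  443,  281,  209]), array([-1.99928935e-02, -1.79940832e-02, -1.59952730e-02, -1.39964627e-02,
       -1.19976525e-02, -9.99884223e-03, -8.00003198e-03, -6.00122173e-03,
       -4.00241149e-03, -2.00360124e-03, -4.79099604e-06,  1.99401925e-03,
        3.99282950e-03,  5.99163974e-03,  7.99044999e-03,  9.98926024e-03]))
plane [-1.57889731e-05  2.39944339e-04  3.09074449e-03]
tool-frame face 0.0028837161579321198 [-0.02488212 -0.02966265  0.00159581] [0.023931   0.03034218 0.00459632] ((4.223670959472656, 0.3094739615917206), 30.4052791595459)
[0.55045814 0.11730555 0.20432911] [ 0.54481336 -0.19689018 -2.97779537]
0.102 683 [0.547  0.1986 0.1055] [0.5472 0.1983 0.1051] ((547.1627807617188, 198.37548828125), 11.221959114074707)
0.082 3849 [0.5493 0.1997 0.0849] [0.5499 0.198  0.0852] ((549.8626098632812, 197.85012817382812), 38.0374641418457)
0.076 16632 [0.5492 0.2024 0.0794] [0.5499 0.1942 0.0792] ((549.8980712890625, 197.95916748046875), 99.40190887451172)
```

View pics/w3.png

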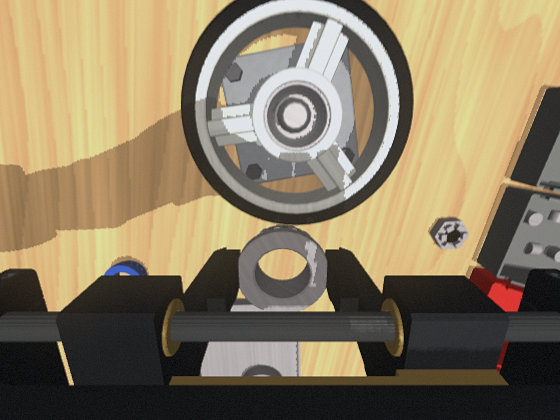

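The wrist view shows the axle at (295,113), with spokes left at (232,125), upper right (322,50) and lower right (330,165). The cone is held level at (282,268). Now I'll refine its bore centre and plan the approach.

```bash
cat > bore.py <<'E'
from look import *
def bore(w,s):
    R=Rn.from_quat(s["eef_rot"]).as_matrix();t=(w-s["tool_pos"])@R
    q=t[225:315,225:340].reshape(-1,3);q=q[(abs(q[:,2]-.003)<.0015)]
    c=np.zeros(2)
    for _ in range(6):
        a=np.arctan2(q[:,1]-c[1],q[:,0]-c[0]);rr=np.hypot(q[:,0]-c[0],q[:,1]-c[1])
        e=[q[m][np.argmin(rr[m])] for k in range(36) if (m:=(abs(a-(-np.pi+(k+.5)*np.pi/18))<np.pi/36)&(rr>.011)).any()]
        c,rad=circ(np.array(e))
    return c,rad
E
python3 - <<'E'
from bore import *
z=np.load("w3.npz");w=cloud(z["p"],z["d"],z["K"],z["V"]);s=get_state()
print(bore(w,s))
plan(s,[.5471,.1989,.15],99,4)
# spoke headings about the hub centre
q=w[:230].reshape(-1,3);x=q[:,0]-.5499;y=q[:,1]-.198;r=np.hypot(x,y)
m=(r>.045)&(r<.070)&(q[:,2]>.070)&(q[:,2]<.079);h=np.degrees(np.arctan2(y[m],x[m]))
print(np.histogram(h,bins=np.arange(-180,181,5)))
for c in(67,-53,187):
    d=(h-c+180)%360-180;print(c,c+np.mean(d[abs(d)<25]),np.median(q[m][abs(d)<25,2]))
E
```

```text
(array([0.00103917, 0.00080536]), np.float64(0.01483825555318778))
heading 99.09 rows 4 shift [0.0209 0.0025 0.0135] turn 0.0004 tilt [-0.21 -0.1 ]
(array([  0,  12, 159, 174, 127,   2,   0,   0,   0,   0,   0,   0,   0,
         0,   0,   0,   0,   0,   0,   0,   0,   0,   0,   0,   0,  17,
       138, 150, 108,   1,   0,   0,   0,   0,   0,   0,   0,   0,   0,
         0,   0,   0,   0,   0,   0,   0,   0,   0,   0,  18, 195, 220,
       161,   2,   0,   0,   0,   0,   0,   0,   0,   0,   0,   0,   0,
         0,   0,   0,   0,   0,   0,   0]), array([-180, -175, -170, -165, -160, -155, -150, -145, -140, -135, -130,
       -125, -120, -115, -110, -105, -100,  -95,  -90,  -85,  -80,  -75,
        -70,  -65,  -60,  -55,  -50,  -45,  -40,  -35,  -30,  -25,  -20,
        -15,  -10,   -5,    0,    5,   10,   15,   20,   25,   30,   35,
         40,   45,   50,   55,   60,   65,   70,   75,   80,   85,   90,
         95,  100,  105,  110,  115,  120,  125,  130,  135,  140,  145,
        150,  155,  160,  165,  170,  175,  180]))
67 76.90301819118079 0.07499007707402713
-53 -43.331705209603015 0.07505450695858537
187 196.92729232571008 0.07500782111771256
```

```bash
python3 -m inch '-0.2 0.0206 0.0023 0 0 0 0;-0.2 0.0206 0.0023 0 0 0 0;-0.2 0.0206 0.0023 0.014 0 0 0;-0.2 0.0206 0.0023 0.02 0 0 0;-0.2 0 0 0.02 0 0 0;-0.2 0 0 0 0 0 0;-0.2 0 0 0 0 0 0'
python3 - <<'E'
from bore import *
s=get_state();print(s["tool_pos"],s["contact_force"]);plan(s,[.5467,.1977,.132],99,1)
p,d,w=look("w4");print(bore(w,s))
E
```

```text
clock: 5.17
tool_pos: [0.5472, 0.195, 0.1505]
eef_rot: [0.65, 0.76, -0.003, -0.0]
contact_force: [-0.4, -0.0, -2.1]
opening: 0.535
finger_force: 40.0
[0.54717036 0.1949727  0.15054282] [-0.44652403 -0.03369744 -2.13385194]
heading 98.88 rows 1 shift [0.0028 0.     0.0185] turn -0.002 tilt [-0.22 -0.23]
(array([-0.0013007 ,  0.00052957]), np.float64(0.01479310983254974))
```

View pics/w4.png

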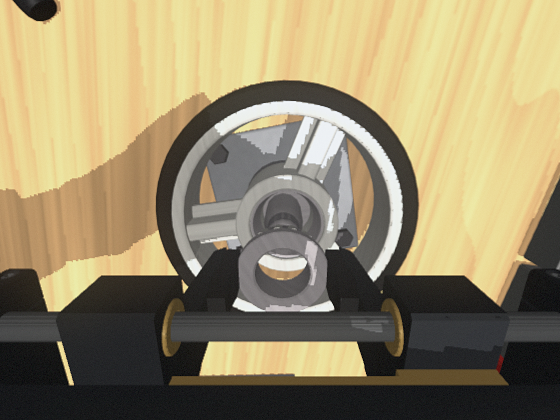

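The cone at (282,272) sits just in front of the axle end at (282,205) in perspective. I'll measure both in the camera frame of the same picture, which cancels the pose noise.

```bash
python3 - <<'E'
from bore import *
z=np.load("w4.npz");w=cloud(z["p"],z["d"],z["K"],z["V"])
P=np.array([get_state()["tool_pos"]]);print("tcp now",P)
q=w[180:232,255:310].reshape(-1,3);t=q[(q[:,2]>.1)&(q[:,2]<.112)];t=t[np.hypot(t[:,0]-.547,t[:,1]-.198)<.016]
print("axle",len(t),t.mean(0),t.min(0),t.max(0),cv2.minEnclosingCircle((t[:,:2]*1000).astype(np.float32)))
m=w[225:310,240:330].reshape(-1,3);f=m[(m[:,2]>.13)];zz=np.median(f[:,2]);print("face z",zz)
f=f[abs(f[:,2]-zz)<.0015];c=np.array([.547,.198])
for _ in range(6):
    a=np.arctan2(f[:,1]-c[1],f[:,0]-c[0]);rr=np.hypot(*(f[:,:2]-c).T)
    e=[f[k][np.argmin(rr[k])] for b in np.arange(-np.pi,np.pi,.17) if (k:=(abs(a-b)<.085)&(rr>.011)).any()];c,rad=circ(np.array(e))
print("bore",c,rad)
h=w[:225].reshape(-1,3);k=(h[:,2]>.083)&(h[:,2]<.088)&(np.hypot(h[:,0]-.548,h[:,1]-.198)<.045);print("hub",k.sum(),circ(h[k][np.hypot(h[k,0]-.5499,h[k,1]-.198)>.034]))
E
```

```text
tcp now [[0.54814251 0.19534411 0.15171425]]
axle 172 [0.5457569  0.2069969  0.10371111] [0.53657276 0.20102741 0.10004958] [0.55676191 0.2098502  0.10700546] ((546.6689453125, 203.2221221923828), 10.135571479797363)
face z 0.14739756015753636
bore [0.54785098 0.19375975] 0.014811542022423874
hub 2326 (array([0.54978623, 0.19843032]), np.float64(0.03568542476510535))
```

```bash
python3 -m inch '-0.2 0.0045 0 0.004 0 0 0;-0.2 0 0 0.008 0 0 0;-0.2 0 0 0.008 0 0 0;-0.2 0 0 0.005 0 0 0;-0.2 0 0 0 0 0 0'
python3 - <<'E'
from look import *
s=get_state();print(s["tool_pos"],s["contact_force"],s["moment"])
E
```

```text
clock: 5.63
tool_pos: [0.5467, 0.2015, 0.1258]
eef_rot: [0.65, 0.76, -0.001, -0.0]
contact_force: [-0.0, 0.1, -2.3]
opening: 0.528
finger_force: 40.0
[0.54666836 0.20146254 0.12580387] [-0.01530997  0.12319228 -2.31604069] [ 0.00532783 -0.0873109  -0.01077159]
```

```bash
python3 -m inch '-0.2 0 0 0.006 0 0 0;-0.2 0 0 0.005 0 0 0;-0.2 0 0 0.003 0 0 0;-0.2 0 0 0 0 0 0' 25
python3 -m inch '-0.2 0 0 0.002 0 0 0;-0.2 0 0 0.002 0 0 0;-0.2 0 0 0 0 0 0'
```

```text
clock: 5.97
tool_pos: [0.547, 0.202, 0.1123]
eef_rot: [0.65, 0.76, -0.001, -0.0]
contact_force: [-0.1, 0.3, -1.6]
opening: 0.536
finger_force: 25.0
clock: 6.22
tool_pos: [0.5473, 0.2022, 0.1089]
eef_rot: [0.65, 0.76, -0.0, -0.0]
contact_force: [0.3, -0.0, -2.5]
opening: 0.542
finger_force: 25.0
```

```bash
python3 -m inch '-0.2 0 0 0.002 0 0 0;-0.2 0 0 0.002 0 0 0;-0.2 0 0 0 0 0 0'
python3 -m inch '-0.2 0 0 0.002 0 0 0;-0.2 0 0 0 0 0 0'
```

```text
clock: 6.47
tool_pos: [0.5467, 0.2009, 0.1046]
eef_rot: [0.65, 0.76, -0.001, 0.0]
contact_force: [-1.4, -2.8, -2.8]
opening: 0.535
finger_force: 25.0
clock: 6.63
tool_pos: [0.5467, 0.2009, 0.1024]
eef_rot: [0.65, 0.76, -0.001, 0.0]
contact_force: [-1.9, -4.1, -2.9]
opening: 0.537
finger_force: 25.0
```

```bash
python3 -m inch '-0.2 -0.0012 -0.0006 0 0 0 0;-0.2 0 0 0.002 0 0 0;-0.2 0 0 0.001 0 0 0;-0.2 0 0 0 0 0 0'
python3 - <<'E'
from look import *
s=get_state();print(s["tool_pos"],s["contact_force"],s["moment"])
E
```

```text
clock: 6.97
tool_pos: [0.5467, 0.2007, 0.0998]
eef_rot: [0.65, 0.76, -0.0, -0.0]
contact_force: [-2.0, -3.4, -2.9]
opening: 0.538
finger_force: 25.0
[0.54674154 0.20070252 0.09977943] [-1.95867618 -3.40857521 -2.90000208] [-0.67093518  0.31645673 -0.0247552 ]
```

```bash
python3 -m inch '0.5 0 0 0 0 0 0;0.5 0 0 0 0 0 0;0.5 0 0 0 0 0 0;0.5 0 0 0 0 0 0;0.5 0 0 -0.015 0 0 0;0.5 -0.01 0 -0.035 0 0 0;0.5 -0.02 0 -0.03 0 0 0;0.5 0 0 0 0 0 0;0.5 0 0 0 0 0 0'
python3 - <<'E'
from look import *
s=get_state();print(s["tool_pos"],s["contact_force"])
p,d,w=look("w5")
E
```

```text
clock: 7.72
tool_pos: [0.5534, 0.1708, 0.1819]
eef_rot: [0.651, 0.759, 0.002, 0.001]
contact_force: [-0.1, -0.9, -0.9]
opening: 0.754
finger_force: 0.0
[0.55340336 0.17079213 0.18187039] [-0.0889374  -0.85508013 -0.9018152 ]
```

View pics/w5.png

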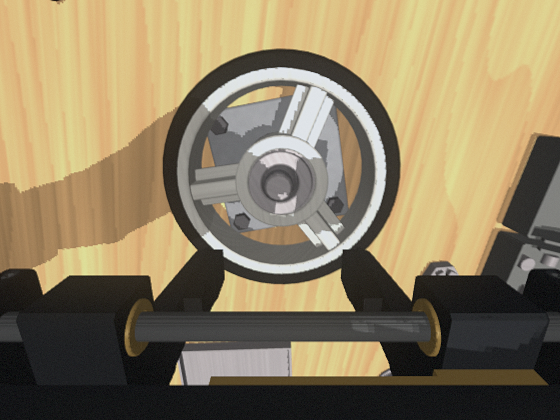

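The cone sits on the axle at (280,182), inside the hub, and the fingers are clear. I'll measure its height, centre and the axle.

```bash
cat > meas.py <<'E'
from look import *
def meas(tag):
    z=np.load(tag+".npz");w=cloud(z["p"],z["d"],z["K"],z["V"]);q=w[:248].reshape(-1,3);q=q[np.isfinite(q[:,0])]
    t=q[(q[:,2]>.101)&(q[:,2]<.112)];t=t[np.hypot(t[:,0]-.547,t[:,1]-.198)<.015];a=(t.min(0)+t.max(0))[:2]/2
    r=np.hypot(q[:,0]-a[0],q[:,1]-a[1])
    hub=np.median(q[(r>.032)&(r<.034),2]);f=q[(r>.017)&(r<.023)];A=np.c_[f[:,:2]-a,np.ones(len(f))];ok=f[:,2]>.08
    co=np.linalg.lstsq(A[ok],f[ok,2],rcond=None)[0]
    print("axle",a.round(4),t[:,2].mean().round(4),"hub z",hub.round(4),"face-hub",(np.median(f[ok,2])-hub).round(4),"tilt",co[:2].round(3))
    t=q[(q[:,2]>.0765)&(q[:,2]<.083)&(r>.072)&(r<.106)];c=cv2.minEnclosingCircle((t[:,:2]*1000).astype(np.float32));c0=np.array(c[0])/1e3
    x,y=(q[:,:2]-c0).T;rr=np.hypot(x,y);m=(rr>.045)&(rr<.07)&(q[:,2]>.070)&(q[:,2]<.079);h=np.degrees(np.arctan2(y[m],x[m]))
    an=[]
    for k in(77,-43,197):
        d=(h-k+180)%360-180
        for _ in range(3): d=d-0;b=np.mean(d[abs(d)<40])
        an.append(k+b)
    print("wheel centre",c0.round(4),c[1],"spokes",np.round(an,2),(q[m][:,2].mean()).round(4))
    return a
E
python3 - <<'E'
from meas import *
meas("w3");a=meas("w5");s=get_state();plan(s,[a[0],a[1],.125],99,2)
E
```

```text
axle [0.5472 0.1983] 0.1055 hub z 0.0852 face-hub -0.0041 tilt [-0.091 -0.004]
wheel centre [0.5498 0.1978] 99.22638702392578 spokes [ 76.87 -43.13 196.73] 0.075
axle [0.5472 0.1985] 0.1054 hub z 0.0852 face-hub 0.0076 tilt [-0.059 -0.046]
wheel centre [0.5498 0.1979] 99.22301483154297 spokes [ 77.02 -42.77 196.27] 0.0749
heading 98.94 rows 2 shift [ 0.0137 -0.0004  0.0278] turn -0.0005 tilt [0.09 0.05]
```

```bash
python3 -m inch '-0.3 0.0137 -0.0004 0 0 0 0;-0.3 0.0137 -0.0004 0 0 0 0;-0.3 0 0 0.0 0 0 0;-0.3 0 0 0 0 0 0;-0.3 0 0 0.025 0 0 0;-0.3 0 0 0.025 0 0 0;-0.3 0 0 0.015 0 0 0;-0.3 0 0 0.006 0 0 0;-0.3 0 0 0 0 0 0'
python3 - <<'E'
from look import *
s=get_state();print(s["tool_pos"],s["contact_force"],s["opening"]);plan(s,[.5472,.1985,.105],99,1)
E
```

```text
clock: 8.52
tool_pos: [0.5456, 0.1978, 0.1075]
eef_rot: [0.649, 0.76, -0.002, -0.001]
contact_force: [-0.1, -0.5, -1.1]
opening: 0.35
finger_force: 0.0
[0.54558676 0.1978121  0.10746175] [-0.11984645 -0.47328896 -1.09299564] 0.3496936076685486
heading 99.01 rows 1 shift [0.0004 0.0017 0.0025] turn 0.0001 tilt [-0.17 -0.1 ]
```

```bash
python3 -m inch '-0.3 0 0.001 0.002 0 0 0;-0.3 0 0 0.001 0 0 0;-0.3 0 0 0 0 0 0'
python3 -m inch '-0.3 0 0 0.001 0 0 0;-0.3 0 0 0.001 0 0 0;-0.3 0 0 0 0 0 0'
```

```text
clock: 8.77
tool_pos: [0.5482, 0.1987, 0.1069]
eef_rot: [0.65, 0.76, 0.001, 0.0]
contact_force: [-0.3, 0.9, 0.7]
opening: 0.351
finger_force: 0.0
clock: 9.02
tool_pos: [0.5479, 0.1984, 0.1046]
eef_rot: [0.65, 0.76, 0.0, 0.0]
contact_force: [-0.6, -0.2, 3.7]
opening: 0.352
finger_force: 1.4
```

```bash
for i in 1; do :; done; python3 -m inch '-0.3 0 0 0.001 0 0 0;-0.3 0 0 0.001 0 0 0;-0.3 0 0 0 0 0 0' | grep -E 'pos|contact'
python3 -m inch '-0.3 0 0 0.001 0 0 0;-0.3 0 0 0.001 0 0 0;-0.3 0 0 0 0 0 0' | grep -E 'pos|contact'
```

```text
tool_pos: [0.5479, 0.1986, 0.1029]
contact_force: [-1.0, -1.5, 6.5]
tool_pos: [0.5479, 0.1985, 0.1013]
contact_force: [-1.8, -1.1, 10.1]
```

```bash
python3 -m inch '-0.3 0 0 0.001 0 0 0;-0.3 0 0 0.001 0 0 0;-0.3 0 0 0 0 0 0' | grep -E 'pos|contact'
python3 -m inch '-0.3 0 0 0.001 0 0 0;-0.3 0 0 0.001 0 0 0;-0.3 0 0 0 0 0 0' | grep -E 'pos|contact'
```

```text
tool_pos: [0.5479, 0.1985, 0.0996]
contact_force: [-2.5, -0.6, 13.7]
tool_pos: [0.5479, 0.1986, 0.098]
contact_force: [-3.1, -2.5, 15.7]
```

```bash
python3 -m inch '-0.3 0 0 0.001 0 0 0;-0.3 0 0 0.001 0 0 0;-0.3 0 0 0 0 0 0' | grep -E 'pos|contact'
python3 -m inch '-0.3 0 0 0.001 0 0 0;-0.3 0 0 0 0 0 0' | grep -E 'pos|contact'
```

```text
tool_pos: [0.5479, 0.1986, 0.0973]
contact_force: [-5.4, -3.5, 25.6]
tool_pos: [0.5479, 0.1987, 0.0971]
contact_force: [-7.2, -3.6, 32.9]
```

That is a hard stop at about 33 N, so the cone should be home. I'll back off and check.

```bash
python3 -m inch '-0.3 0 0 -0.008 0 0 0;-0.3 0 0 -0.025 0 0 0;-0.3 -0.01 0 -0.03 0 0 0;-0.3 -0.02 0 -0.02 0 0 0;-0.3 0 0 0 0 0 0;-0.3 0 0 0 0 0 0'
python3 - <<'E'
from meas import *
look("w6");meas("w6");s=get_state();print(s["tool_pos"],s["q"].round(2));
E
```

```text
clock: 10.93
tool_pos: [0.5531, 0.1677, 0.1768]
eef_rot: [0.651, 0.759, 0.001, 0.001]
contact_force: [0.3, -0.1, 0.3]
opening: 0.348
finger_force: 0.0
axle [0.5473 0.1986] 0.1055 hub z 0.0852 face-hub 0.0006 tilt [ 0.004 -0.002]
wheel centre [0.5485 0.1979] 99.19829559326172 spokes [ 77.07 -42.84 196.2 ] 0.075
[0.55212472 0.16863448 0.17583048] [-0.13  0.75 -0.43  1.78  0.45  0.71 -0.64]
```

```bash
python3 - <<'E'
from meas import *
z=np.load("w6.npz");p=z["p"];w=cloud(p,z["d"],z["K"],z["V"]);q=w[:248].reshape(-1,3)
r=np.hypot(q[:,0]-.5473,q[:,1]-.1986)
for a in range(0,44,2):
    k=(r>=a/1000)&(r<(a+2)/1000);print(a,k.sum(),np.nanpercentile(q[k,2],[10,50,90]).round(4))
cv2.imwrite("pics/c6.png",cv2.resize(p[110:250,205:355,::-1],None,fx=4,fy=4,interpolation=cv2.INTER_CUBIC))
E
```

```text
0 24 [0.1056 0.1063 0.1069]
2 70 [0.1056 0.1063 0.107 ]
4 121 [0.1055 0.1062 0.1069]
6 160 [0.1054 0.1062 0.1069]
8 200 [0.1045 0.1056 0.1067]
10 292 [0.0865 0.1004 0.1043]
12 178 [0.0833 0.0849 0.0861]
14 213 [0.0796 0.0849 0.0862]
16 347 [0.085  0.0859 0.0867]
18 386 [0.085  0.0858 0.0867]
20 411 [0.0851 0.0859 0.0867]
22 466 [0.0851 0.0858 0.0866]
24 415 [0.0813 0.0843 0.0862]
26 521 [0.0812 0.0829 0.0853]
28 640 [0.0824 0.0849 0.0859]
30 619 [0.0844 0.0852 0.0861]
32 648 [0.0844 0.0852 0.0861]
34 700 [0.0843 0.0851 0.0861]
36 671 [0.0503 0.0846 0.0858]
38 321 [0.0089 0.0747 0.0849]
40 291 [0.0087 0.0569 0.0755]
42 345 [0.0087 0.0569 0.0755]
```

View pics/c6.png

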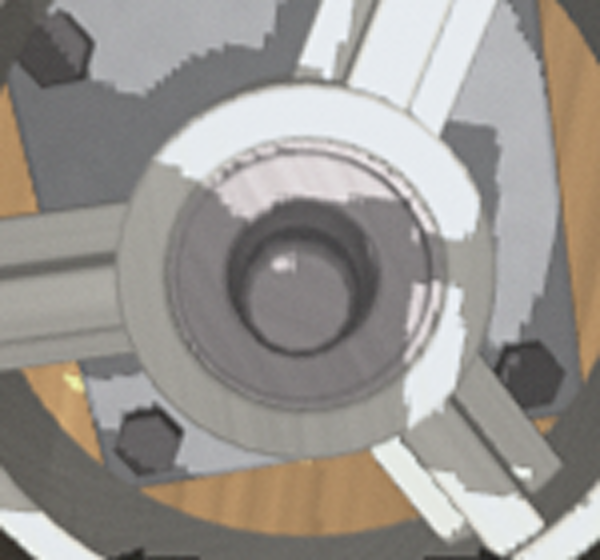

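The crop shows the cone level and flush in the hub around the axle, at (302,275). I'll cross-check its height with the fixed cameras and plan the spoke grasp.

```bash
python3 - <<'E'
from meas import *
print(r.nose_length)
z0=np.load("side0.npz")
for tag,w in(("side0",cloud(z0["p"],z0["d"],z0["K"],z0["V"])),("side",look("s7","side")[2]),("scene",look("sc7","scene")[2])):
    q=w.reshape(-1,3)
    for ax in([.5475,.198],):
        rr=np.hypot(q[:,0]-ax[0],q[:,1]-ax[1])
        for lo,hi in((0,.007),(.017,.023),(.029,.035)):
            k=(rr>lo)&(rr<hi)&(q[:,2]>.05)&(q[:,2]<.115);print(tag,lo,k.sum(),np.percentile(q[k,2],[20,50,80]).round(4) if k.sum() else "")
s=get_state()
c=np.array([.5473,.1982]);h=np.radians(77);g=c+.057*np.array([np.cos(h),np.sin(h)]);print("spoke",g)
plan(s,[g[0],g[1],.13],77,4)
E
```

```text
0.011
side0 0 8 [0.1067 0.1073 0.1079]
side0 0.017 19 [0.0654 0.0779 0.0809]
side0 0.029 111 [0.0697 0.084  0.0865]
side 0 10 [0.1051 0.1059 0.1071]
side 0.017 42 [0.0844 0.0859 0.0872]
side 0.029 93 [0.0771 0.0852 0.0871]
scene 0 12 [0.1059 0.1071 0.1078]
scene 0.017 44 [0.0854 0.0869 0.0882]
scene 0.029 75 [0.085  0.0865 0.0877]
spoke [0.56012221 0.25373909]
heading 99.06 rows 4 shift [0.0212 0.0025 0.0112] turn 0.0962 tilt [-0.12  0.  ]
```

```bash
python3 -m inch '-0.45 0.0206 0.0025 0.006 0 0 0.0962;-0.45 0.0206 0.0025 0.011 0 0 0.0962;-0.45 0.0206 0.0025 0.011 0 0 0.0962;-0.45 0.0206 0.0025 0.008 0 0 0.0962;-0.45 0 0 0 0 0 0;-0.45 0 0 0 0 0 0'
python3 - <<'E'
from look import *
T=[]
for _ in range(4):
    s=get_state();p,d,w=look("w8");T.append(s["tool_pos"])
s["tool_pos"]=np.mean(T,0);print(np.round(T,4));plan(s,[.5602,.2519,.075],77,1)
# spoke seen in the tool frame (camera-relative)
R=Rn.from_quat(s["eef_rot"]).as_matrix();t=((w-s["tool_pos"])@R).reshape(-1,3)
k=(abs(w.reshape(-1,3)[:,2]-.075)<.002)&(abs(t[:,0])<.012)&(abs(t[:,1])<.02);print(k.sum(),t[k].min(0),t[k].max(0)) if k.sum() else print("hidden")
E
```

```text
clock: 11.58
tool_pos: [0.5595, 0.253, 0.1384]
eef_rot: [0.781, 0.624, -0.001, -0.001]
contact_force: [-0.6, -0.3, 0.9]
opening: 0.276
finger_force: 0.0
[[0.5595 0.253  0.1384]
 [0.5601 0.2512 0.1389]
 [0.5606 0.2501 0.1393]
 [0.5609 0.2496 0.1397]]
heading 76.95 rows 1 shift [ 0.001  -0.0002  0.0641] turn -0.0009 tilt [-0.05 -0.09]
560 [-0.01194588 -0.00616018  0.06206217] [0.01198527 0.00781447 0.06604625]
```

View pics/w8.png

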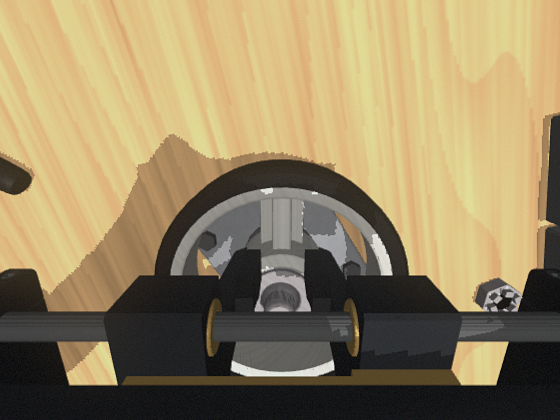

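The spoke runs straight up the picture at (282,222) and is centred between the fingers to within 1 mm. I'll lower and grip it lightly.

```bash
python3 -m inch '-0.45 0.0015 0.0008 0.025 0 0 0;-0.45 0 0 0.02 0 0 0;-0.45 0 0 0.012 0 0 0;-0.45 0 0 0.006 0 0 0;-0.45 0 0 0 0 0 0;-0.45 0 0 0 0 0 0'
python3 - <<'E'
from look import *
s=get_state();print(s["tool_pos"],s["contact_force"],s["moment"])
E
```

```text
clock: 12.28
tool_pos: [0.5626, 0.252, 0.0775]
eef_rot: [0.783, 0.622, 0.0, 0.0]
contact_force: [-0.5, 0.4, 0.3]
opening: 0.274
finger_force: 0.0
[0.56264609 0.25197896 0.07754204] [-0.51505266  0.41061123  0.32892625] [-0.08663216 -0.02204641 -0.00266643]
```

```bash
python3 -m inch '-0.8 0 0 0 0 0 0;-0.8 0 0 0 0 0 0;-0.8 0 0 0 0 0 0;-0.8 0 0 0 0 0 0' 5
python3 -m inch '-0.8 -0.00005 -0.0012 0 0 0 -0.0218;-0.8 -0.00005 -0.0024 0 0 0 -0.0436;-0.8 -0.00005 -0.0024 0 0 0 -0.0436;-0.8 -0.00005 -0.0024 0 0 0 -0.0436;-0.8 0 0 0 0 0 0' 5
```

```text
clock: 12.62
tool_pos: [0.562, 0.2527, 0.0779]
eef_rot: [0.783, 0.622, 0.0, -0.0]
contact_force: [-3.2, 1.4, 3.4]
opening: 0.159
finger_force: 5.0
clock: 13.03
tool_pos: [0.5547, 0.2538, 0.0777]
eef_rot: [0.733, 0.681, 0.001, 0.0]
contact_force: [0.2, -0.4, 3.9]
opening: 0.165
finger_force: 5.0
```

```bash
python3 -m inch '-0.8 -0.00005 -0.0024 0 0 0 -0.0436;-0.8 -0.00005 -0.0024 0 0 0 -0.0436;-0.8 -0.00005 -0.0024 0 0 0 -0.0436;-0.8 -0.00005 -0.0024 0 0 0 -0.0436;-0.8 -0.00005 -0.0024 0 0 0 -0.0436;-0.8 -0.00005 -0.0024 0 0 0 -0.0436;-0.8 -0.00005 -0.0024 0 0 0 -0.0436;-0.8 -0.00005 -0.0024 0 0 0 -0.0436;-0.8 -0.00005 -0.0012 0 0 0 -0.0218;-0.8 0 0 0 0 0 0;-0.8 0 0 0 0 0 0'
python3 - <<'E'
from look import *
s=get_state();plan(s,s["tool_pos"],77,1);v=s["tool_pos"][:2]-[.5473,.1986];print(np.degrees(np.arctan2(v[1],v[0])),np.hypot(*v),s["contact_force"])
p,d,w=look("w9");q=w.reshape(-1,3);x,y=(q[:,:2]-[.5478,.1983]).T;rr=np.hypot(x,y);m=(rr>.045)&(rr<.07)&(abs(q[:,2]-.075)<.003);h=np.degrees(np.arctan2(y[m],x[m]))
print(np.histogram(h,bins=np.arange(-180,181,10)))
E
```

```text
clock: 13.95
tool_pos: [0.5341, 0.252, 0.0773]
eef_rot: [0.596, 0.803, 0.001, -0.0]
contact_force: [-0.1, 2.7, 2.5]
opening: 0.166
finger_force: 5.0
heading 106.87 rows 1 shift [0. 0. 0.] turn 0.5214 tilt [0.04 0.09]
103.92453422635306 0.0550434725630163 [-0.14022969  2.72009188  2.46507331]
(array([  0,   0,   0,   0,   0,   0,   0,   0,   0,   0,   0,   0,   0,
         0,   0,   0,   0,   0,   0,   0,   0,   0,   0,   0,   0,   0,
        37, 381, 792, 184,  26,   0,   0,   0,   0,   0]), array([-180, -170, -160, -150, -140, -130, -120, -110, -100,  -90,  -80,
        -70,  -60,  -50,  -40,  -30,  -20,  -10,    0,   10,   20,   30,
         40,   50,   60,   70,   80,   90,  100,  110,  120,  130,  140,
        150,  160,  170,  180]))
```

```bash
python3 -m inch '-0.8 -0.00005 -0.001 0 0 0 -0.0175;-0.8 0 0 0 0 0 0;-0.8 0 0 0 0 0 0'
python3 -m inch '-0.8 -0.00005 0.001 0 0 0 0.0175;-0.8 -0.00005 0.0024 0 0 0 0.0436;-0.8 -0.00005 0.0024 0 0 0 0.0436;-0.8 -0.00005 0.0024 0 0 0 0.0436;-0.8 -0.00005 0.0024 0 0 0 0.0436;-0.8 -0.00005 0.0024 0 0 0 0.0436;-0.8 -0.00005 0.0024 0 0 0 0.0436;-0.8 -0.00005 0.0024 0 0 0 0.0436;-0.8 -0.00005 0.0024 0 0 0 0.0436;-0.8 -0.00005 0.0024 0 0 0 0.0436;-0.8 -0.00005 0.0024 0 0 0 0.0436;-0.8 -0.00005 0.0024 0 0 0 0.0436;-0.8 -0.00005 0.0012 0 0 0 0.0218;-0.8 -0.00005 0.0012 0 0 0 0.0218;-0.8 0 0 0 0 0 0;-0.8 0 0 0 0 0 0;-0.8 0 0 0 0 0 0'
python3 - <<'E'
from look import *
for _ in range(2):
    s=get_state();plan(s,s["tool_pos"],77,1);v=s["tool_pos"][:2]-[.5473,.1986];print(np.degrees(np.arctan2(v[1],v[0])),np.hypot(*v),s["contact_force"])
    look("tmp")
E
```

```text
clock: 14.25
tool_pos: [0.533, 0.251, 0.0771]
eef_rot: [0.588, 0.809, 0.0, -0.0]
contact_force: [-1.0, 3.9, 1.5]
opening: 0.163
finger_force: 5.0
clock: 15.67
tool_pos: [0.5615, 0.2503, 0.0766]
eef_rot: [0.783, 0.622, -0.002, 0.0]
contact_force: [-4.2, -2.1, 1.4]
opening: 0.165
finger_force: 5.0
heading 76.93 rows 1 shift [0. 0. 0.] turn -0.0013 tilt [-0.12 -0.16]
74.63681003306296 0.05364205277579926 [-4.24050272 -2.10343119  1.39413296]
heading 76.93 rows 1 shift [0. 0. 0.] turn -0.0013 tilt [-0.12 -0.16]
74.65566863921127 0.05369606643450724 [-3.6304305  -3.95117024  1.60339446]
```

```bash
python3 -m inch '-0.45 0 0 0 0 0 0;-0.45 0 0 0 0 0 0;-0.45 0 0 0 0 0 0;-0.45 0 0 -0.015 0 0 0;-0.45 0 0 -0.035 0 0 0;-0.45 0 0 -0.035 0 0 0;-0.45 -0.03 0 -0.02 0 0 -0.077;-0.45 -0.03 0 0 0 0 -0.077;-0.45 -0.03 0 0 0 0 -0.077;-0.45 0 0 0 0 0 -0.077;-0.45 0 0 0 0 0 -0.077;-0.45 0 0 0 0 0 0;-0.45 0 0 0 0 0 0'
python3 - <<'E'
from meas import *
look("w10");meas("w6");meas("w10")
E
```

```text
clock: 16.85
tool_pos: [0.5495, 0.1636, 0.1824]
eef_rot: [0.65, 0.76, 0.001, 0.0]
contact_force: [-0.7, 0.3, -0.3]
opening: 0.274
finger_force: 0.0
axle [0.5473 0.1986] 0.1055 hub z 0.0852 face-hub 0.0006 tilt [ 0.004 -0.002]
wheel centre [0.5485 0.1979] 99.19829559326172 spokes [ 77.07 -42.84 196.2 ] 0.075
axle [0.5472 0.1985] 0.1054 hub z 0.0852 face-hub 0.0013 tilt [0.005 0.002]
wheel centre [0.5486 0.1981] 99.16790771484375 spokes [ 75.56 -44.58 194.91] 0.0749
```

View pics/w10.png

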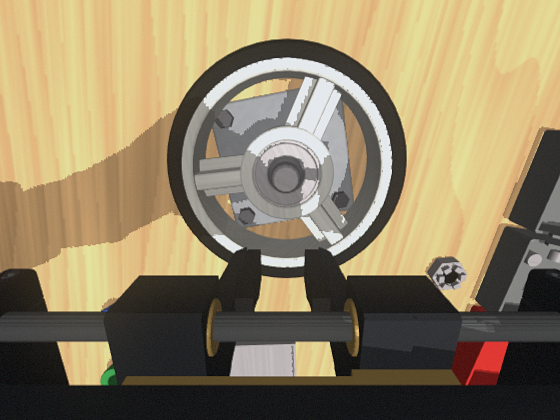

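The wheel is back within 1.5 degrees of its start and the cone is level, at (287,173). The face reads 0.7 mm higher than before the rocking, so I'll average several pictures to see if that is real.

```bash
python3 - <<'E'
from meas import *
for i in range(4):
    look("w11");meas("w11")
z=np.load("w11.npz");w=cloud(z["p"],z["d"],z["K"],z["V"]);q=w[:248].reshape(-1,3)
r_=np.hypot(q[:,0]-.5473,q[:,1]-.1986)
for a in range(12,34,2):
    k=(r_>=a/1000)&(r_<(a+2)/1000);print(a,np.nanpercentile(q[k,2],[10,50,90]).round(4))
q=look("s12","side")[2].reshape(-1,3);Q=look("sc12","scene")[2].reshape(-1,3)
for n,q in(("side",q),("scene",Q)):
    rr=np.hypot(q[:,0]-.5475,q[:,1]-.198);print(n,[np.median(q[(rr>a)&(rr<b)&(q[:,2]>.05)&(q[:,2]<.115),2]).round(4) for a,b in((.017,.023),(.029,.035))])
s=get_state();plan(s,[.5478,.1985,.11],99,2)
E
```

```text
axle [0.5471 0.1986] 0.1055 hub z 0.0852 face-hub 0.0014 tilt [0.005 0.001]
wheel centre [0.5485 0.198 ] 99.22776794433594 spokes [ 75.54 -44.42 194.81] 0.0749
axle [0.5473 0.1984] 0.1054 hub z 0.0852 face-hub 0.0014 tilt [ 0.005 -0.   ]
wheel centre [0.5484 0.1982] 99.19670867919922 spokes [ 75.45 -44.5  195.  ] 0.0749
axle [0.5472 0.1983] 0.1055 hub z 0.0852 face-hub 0.0013 tilt [ 0.007 -0.001]
wheel centre [0.5484 0.198 ] 99.18280792236328 spokes [ 75.47 -44.42 194.93] 0.0749
axle [0.5472 0.1985] 0.1055 hub z 0.0852 face-hub 0.0014 tilt [ 0.005 -0.   ]
wheel centre [0.5485 0.1981] 99.14876556396484 spokes [ 75.58 -44.59 194.91] 0.075
12 [0.0835 0.0848 0.0861]
14 [0.0796 0.0856 0.0868]
16 [0.0855 0.0865 0.0874]
18 [0.0858 0.0866 0.0875]
20 [0.0856 0.0865 0.0874]
22 [0.0857 0.0866 0.0873]
24 [0.0812 0.0853 0.0869]
26 [0.0813 0.0829 0.0855]
28 [0.0825 0.085  0.0859]
30 [0.0843 0.0852 0.0861]
32 [0.0843 0.0852 0.086 ]
side [np.float64(0.0874), np.float64(0.0857)]
scene [np.float64(0.0874), np.float64(0.0862)]
heading 99.0 rows 2 shift [0.0174 0.0022 0.036 ] turn 0.0 tilt [ 0.01 -0.  ]
```

The face is level and its height agrees with home across the three cameras: about 87.5 mm once the bias is removed, against a nominal 88 mm. The wheel is 1.5° from its start, and the gripper is clear at z = 0.18. Handing in.

```bash
python3 -c "
from plant import r
print(r.finish_job())"
```

```text
the job is handed in; nothing more can be done
None
```

The larger cone is pressed home in the hub (about 33 N at most), the wheel was rocked about 30° and left at rest about 1.5° short of where it stood, nothing else was touched, and the job was handed in at about 17 s.

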